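Put the nested mixing cups away by size

ROBOT

A 6-joint arm with a two-finger parallel gripper is mounted at the origin on the work surface. World frame = base frame: x ahead of the robot, y to its left, z up, the work surface at z = 0. Lengths are in m, angles in degrees, forces in N, time in s.
With the tool pointing down it reaches from about 0.4 to 0.825 m from the base axis. Payload 7 kg.
Tool frame: the origin (TCP) lies at the very end of the fingers, on their centre line; the grasp point (between the pads) lies 19 mm behind it (ctrl.pinch_z is the distance from the TCP to the grasp point, in m); z points along the fingers, x is the direction in which the jaws open and shut, and the axes are right-handed (so a half turn about z gives the same grasp; the last joint's range is limited). The gripper opens to 88 mm and grips with 3 to 60 N. Pads are 19 mm wide; open, the fingers measure 130 mm over their backs; the gripper's body (78 mm by 193 mm) begins 47 mm behind the grasp point.
Start: joints at [80.506, 20.546, 0.682, 0, -70.136, -16.507], TCP at [0.296, 0.607, 0.227] pointing down, gripper open.
Joint ranges: [-176.03, 176.03], [-82.01, 121.73], [-58.28, 71.71], [-173.87, 95.51], [-174.79, -0.11], [-173.66, 173.66]. Speed limits (degrees/s): [136.94, 136.94, 172.46, 180, 180, 180].

INTERFACE

Orientations are given as [roll, pitch, yaw] about the fixed x, y, z axes, in that order (R = Rz(yaw) Ry(pitch) Rx(roll)).
In Python, from plant import ctrl gives the robot as it stands.
- The arm moves only by the tool carry_out, never from a script. Its argument "increments" is a list of rows, each a list of 7 numbers: the turn, a rotation vector about the world's x, y, z in degrees, then the shift along the world's x, y, z in mm, then the closure, from 0 (fully open) to 1 (shut). In form: [[ax, ay, az, dx, dy, dz, grip], ...]. A call has 1 to 20 rows; each row is the pose to reach, as a shift and turn from the pose commanded when the call began; what a row does not reach only later rows make up. A row lasts 1/8 s, in which the tool goes at most 62.5 mm and 10.7 degrees, less where a joint would pass 70% of its speed; a pose out of reach is approached as far as the arm can. A call with a gripper value outside its range is refused whole. The fingers move at their own pace and stop on an object; the grip force is fixed at half the most. Time passes only in rows, so rows that repeat a pose let the fingers close. It gives the time, the measured TCP pose, the force and the opening at its end, in the units of the state.
- ctrl.get_obs(): the state, without advancing time (a new reading comes with each control period).
- ctrl.snapshot(name): name is "scene" or "side" or "wrist"; returns a dict with "pixels" (384x512x3 uint8, blue, green, red), "intrinsics" (3x3 intrinsics, pixels), "rvec" (rotation vector, rad) and "tvec" (3), from world to camera coordinates, as OpenCV has them; the wrist camera has in their place "hand_eye" (4x4, takes a point from camera to tool coordinates, whose origin is the TCP and whose axes are the tool frame's). Camera axes: x right, y down, z forward; pixel columns grow to the right and rows downward; lengths in m; the calibration is good to about 2 mm. A picture is of the moment at which its call begins: read the wrist's pose just before it. There is no depth.
- ctrl.close_job(): hands the job in, once; it reports no verdict.
Trained networks look in a picture, given as the dict that the camera call returned (one of the last four; its "shot" number tells which), for a name from the list of things; names that differ only in an ending like _2 or _b are one class to them, and where a whole thing is asked for, a point or a joint stands for the part that bears it (a point fixed in the world has none). Each returns a list of dicts, best first, with "confidence" (0 to 1); they miss things now and then, are a little off and sometimes report something else, mostly with a low value. They report only what shows in the picture. A call takes as long as a camera call. They do not tell look-alikes from the thing itself.
- ctrl.search_frame(picture, label): "centre" ([x, y, z] in m, in world coordinates, good to about 4 mm: the middle of the surface that is visible of it).
- ctrl.outline_of(picture, label): "pixels" (384x512 bool, what is visible of it).
The state is a dict: "clock": time; "joint_pos": joint angles; "qvel": joint speeds; "tau": joint torques, N m; "tool_pos": TCP position; "orientation": TCP orientation; "force": force on the tool from outside, world axes, zero at the start; "moment": the same for the moment, N m; "opening": finger opening in m.
Only numpy, scipy, OpenCV 4.12 (cv2) and the standard library are available. Lean on these libraries where they do the work, as an engineer would, in place of code of your own. Each camera call takes 0.05 s, during which the arm holds its last target. There are 200 camera calls.

TASK

The washed finish-mixing cups were left nested over one another on the slanted draining peg. Pull them apart and stand each one mouth down, so no sawdust gets in, in the row for its size, flat on the row's floor in front of the cup already there. Do not let a cup fall over, and leave the cups already in the rows and the chisel on the bench where they are.

Things in the scene. Friction and masses are not known exactly. Their poses are not given: they have to be found in the camera images.
- cup_large_centre (a point): Large mixing cup to put away: rigid blue plastic, 104 mm tall, straight outside taper from 70 mm diameter at the mouth to 62 mm at the flat closed end, wall 2.5 mm, closed end 12 mm thick. Point on its axis, 52 mm from either end; its z axis points from mouth to closed end: leaning about 36 degrees from vertical on the peg, straight up when stood mouth down.
- cup_medium_centre (a point): Medium mixing cup to put away: rigid orange plastic, 100 mm tall, straight outside taper from 58 mm diameter at the mouth to 50 mm at the flat closed end, wall 2.5 mm, closed end 12 mm thick. Point on its axis, 50 mm from either end; its z axis points from mouth to closed end: leaning about 36 degrees from vertical on the peg, straight up when stood mouth down.
- cup_small_centre (a point): Small mixing cup to put away: rigid white plastic, 96 mm tall, straight outside taper from 46 mm diameter at the mouth to 38 mm at the flat closed end, wall 2.5 mm, closed end 12 mm thick. Point on its axis, 48 mm from either end; its z axis points from mouth to closed end: leaning about 36 degrees from vertical on the peg, straight up when stood mouth down.
- row_large_spot (a point): Row for large cups: has blue tape at its front end and one blue cup standing in it. Point: on the row's floor, mid-width, the middle of the free place in front of that cup. x runs along the row from front to back (floor begins 65 mm before the point; standing cup 105 to 120 mm beyond it), y across (rails' inner faces at +-42 mm), z up.
- row_medium_spot (a point): Row for medium cups: has orange tape at its front end and one orange cup standing in it. Point: on the row's floor, mid-width, the middle of the free place in front of that cup. x runs along the row from front to back (floor begins 65 mm before the point; standing cup 105 to 120 mm beyond it), y across (rails' inner faces at +-42 mm), z up.
- row_small_spot (a point): Row for small cups: has white tape at its front end and one white cup standing in it. Point: on the row's floor, mid-width, the middle of the free place in front of that cup. x runs along the row from front to back (floor begins 65 mm before the point; standing cup 105 to 120 mm beyond it), y across (rails' inner faces at +-42 mm), z up.
- stock_large_centre (a point): The large blue cup that already stands mouth down, loose, at the back of its row; same size as the large cup to put away. Point on its axis, half-way up (52 mm above the row's floor).
- stock_medium_centre (a point): The medium orange cup that already stands mouth down, loose, at the back of its row; same size as the medium cup to put away. Point on its axis, half-way up (50 mm above the row's floor).
- stock_small_centre (a point): The small white cup that already stands mouth down, loose, at the back of its row; same size as the small cup to put away. Point on its axis, half-way up (48 mm above the row's floor).
- tray: Fixed plywood base, 250 x 330 x 8 mm, carrying the three wooden rows side by side, 104 mm apart; which row lies where changes. Each row is a channel 230 mm long, 84 mm wide inside, its floor 16 mm above the bench, its side rails rising 14 mm above its floor. Origin under its centre, x along the rows.
- peg_tip (a point): Centre of the flat tip of the wooden peg that carries the nested cups. Peg: 98 mm long, 30 mm across, leaning 36 degrees from vertical towards -x of this point's frame (roughly towards the robot; x level, z up). Small cup's closed end rests on the tip inside, medium over the small, large outermost, each closed end 12 mm above the next.
- rack: Fixed draining rack, 150 x 220 mm: sloping board, two pegs square to it 110 mm apart, cups on the one at +y, the other empty. Origin under its centre, x level, pegs lean to -x. Cups have 1.5 to 4 mm play all round and come off by sliding along their axis, about 100 mm to be clear. Inner mouths show 8 mm below the outer.
- chisel: Bystander: chisel, 260 mm long, lying on the bench between rack and tray. Origin under its middle.
Not all that is in view belongs to the job. What is shaped like the part that bears cup_large_centre but black or turquoise is not meant.

How it is judged:
By the outcome, as a careful person would: the job done as asked, in the order asked, and still so for the second after the job is handed in, with the robot touching nothing.
It also fails if it takes over 69 s, if anything falls off the work surface, if the arm or the gripper's body presses on something with over 40 N, if the wrist force passes 120 N, or if a joint passes its speed limit or range.

## Working session

There is one attempt and no reset: what is moved stays moved. The work goes in short steps, Python scripts to look and compute and a tool call to move; the robot and the scene stay as the last step left them, time stands still between calls to the robot, and variables do not carry over. Pictures are saved under pics/ and viewed, about 8 in all and at most 12, crops included, and the job is handed in when it is done.

Besides the shell and the picture viewer there is one more tool, called after "Request:" as name(argument=value, ...) on one line, values as JSON. carry_out: Moves the arm, as the interface text tells. Its arguments: {"type":"object","properties":{"increments":{"type":"array"}},"required":["increments"]}

```bash
ls; mkdir -p pics; cat > h.py <<'E'
import numpy as np, cv2
from plant import ctrl
from scipy.spatial.transform import Rotation as R
def proj(s,P):
    return cv2.projectPoints(np.atleast_2d(np.float64(P)),np.array(s['rvec'],float),np.array(s['tvec'],float),np.array(s['intrinsics'],float),None)[0][:,0]
E
python3 - <<'E'
from h import *
o=ctrl.get_obs(); print(o['clock'],o['tool_pos'],o['orientation'],o['opening'],o['force'])
ims=[]
for n in('scene','side'):
    s=ctrl.snapshot(n); cv2.imwrite(f'pics/{n}0.png',s['pixels'])
    print(n,np.round(-R.from_rotvec(np.ravel(s['rvec'])).as_matrix().T@np.ravel(s['tvec']),3))
    for l in ['cup_large_centre','cup_medium_centre','cup_small_centre','stock_large_centre','stock_medium_centre','stock_small_centre','tray','rack','chisel','peg_tip','row_large_spot','row_medium_spot','row_small_spot']:
        r=ctrl.search_frame(s,l)
        print(l,[(np.round(d['centre'],3).tolist(),round(d['confidence'],2),np.round(proj(s,d['centre'])[0]).tolist()) for d in r[:4]])
E
```

```text
pics
0.0 [0.29572571 0.60622242 0.22564166] [-1.79992878e+02 -9.37590318e-02 -1.16010491e+02] 0.08748427191133447 [-0.11305177 -0.56770798 -0.2729947 ]
scene [1.28  0.061 0.954]
cup_large_centre [([0.536, 0.253, 0.151], 0.68, [326.0, 198.0]), ([0.646, 0.448, 0.053], 0.6, [391.0, 249.0]), ([0.345, 0.301, 0.061], 0.54, [330.0, 176.0])]
cup_medium_centre [([0.616, 0.22, 0.06], 0.32, [313.0, 238.0])]
cup_small_centre [([0.621, 0.22, 0.061], 0.62, [314.0, 239.0])]
stock_large_centre [([0.668, -0.313, 0.099], 0.94, [131.0, 242.0]), ([0.567, -0.22, 0.013], 0.37, [174.0, 232.0])]
stock_medium_centre [([0.632, -0.111, 0.087], 0.71, [203.0, 235.0])]
stock_small_centre [([0.646, -0.218, 0.073], 0.58, [167.0, 241.0])]
tray [([0.681, -0.144, 0.005], 0.6, [193.0, 264.0]), ([0.62, 0.22, 0.063], 0.26, [314.0, 239.0])]
rack [([0.618, 0.222, 0.064], 0.77, [314.0, 238.0])]
chisel [([0.598, 0.009, 0.021], 0.79, [244.0, 240.0])]
peg_tip [([0.613, 0.22, 0.06], 0.64, [313.0, 237.0]), ([0.68, -0.147, 0.007], 0.41, [192.0, 264.0])]
row_large_spot [([0.55, -0.326, 0.014], 0.73, [143.0, 227.0])]
row_medium_spo
[... 438 characters left out ...]
.0, 326.0])]
stock_medium_centre [([0.612, -0.134, 0.084], 0.58, [308.0, 250.0])]
stock_small_centre [([0.626, -0.236, 0.082], 0.83, [321.0, 287.0]), ([0.517, 0.231, 0.152], 0.36, [256.0, 138.0])]
tray [([0.518, -0.38, 0.008], 0.71, [279.0, 370.0])]
rack [([0.593, 0.178, 0.061], 0.84, [283.0, 173.0]), ([0.516, -0.382, 0.005], 0.62, [278.0, 371.0]), ([0.518, 0.232, 0.153], 0.53, [256.0, 138.0])]
chisel [([0.571, 0.004, 0.016], 0.56, [282.0, 227.0])]
peg_tip [([0.593, 0.18, 0.059], 0.81, [283.0, 172.0])]
row_large_spot [([0.55, -0.341, 0.018], 0.81, [292.0, 349.0])]
row_medium_spot []
row_small_spot [([0.539, -0.228, 0.012], 0.94, [280.0, 304.0]), ([0.595, 0.181, 0.062], 0.24, [284.0, 171.0])]
```

```bash
python3 -c "
import cv2
a=cv2.imread('pics/scene0.png');b=cv2.imread('pics/side0.png')
cv2.imwrite('pics/a1.png',cv2.resize(a[140:340,80:430],None,fx=2.28,fy=2.28,interpolation=2))
cv2.imwrite('pics/b1.png',cv2.resize(b[90:384,150:430],None,fx=2,fy=2,interpolation=2))"
```

```text
(no output)
```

View pics/a1.png

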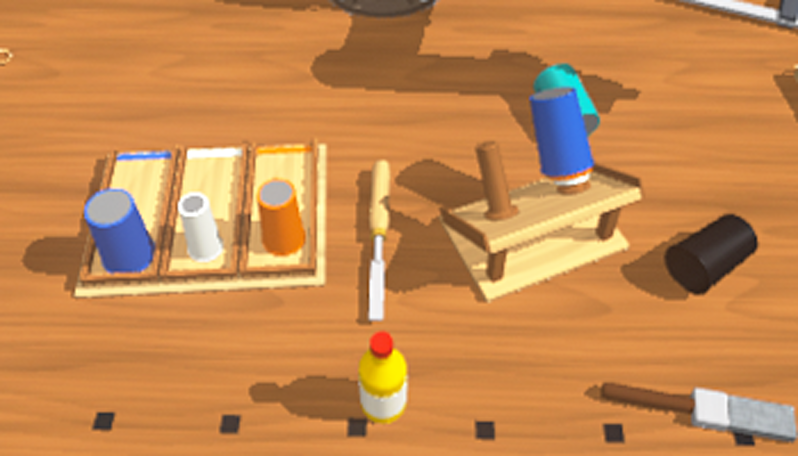

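View pics/b1.png

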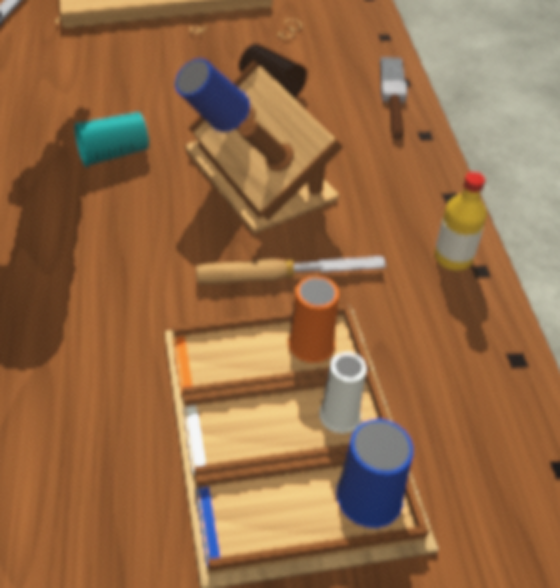

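The blue cup on the peg, scene px (326,198), is the one I want. The turquoise cup lying at (330,176), the black one at (391,249) and the stock blue cup at (131,242) could be mistaken for it. The rows run large, small, medium from -y to +y, with their fronts facing the robot. Next I fit the poses to the silhouettes.

```bash
cat >> h.py <<'E'
from scipy.optimize import minimize
DIM={'L':(.104,.035,.031),'M':(.100,.029,.025),'S':(.096,.023,.019)}
def cup_pts(c,ax,k):
    h,rm,re=DIM[k]; ax=np.array(ax)/np.linalg.norm(ax)
    u=np.cross(ax,[.3,1,.1]);u/=np.linalg.norm(u);v=np.cross(ax,u);t=np.linspace(0,2*np.pi,40)[:,None]
    ring=np.cos(t)*u+np.sin(t)*v
    return np.vstack([c-ax*h/2+rm*ring,c+ax*h/2+re*ring])
def lean(yaw,tilt=36): # lean towards -x of frame rotated by yaw (deg)
    y=np.radians(yaw);t=np.radians(tilt); return np.array([-np.sin(t)*np.cos(y),-np.sin(t)*np.sin(y),np.cos(t)])
def hullmask(s,P,k=4):
    m=np.zeros((384*k,512*k),np.uint8); p=(proj(s,P)+.5)*k
    cv2.fillConvexPoly(m,cv2.convexHull(np.round(p).astype(np.int32)),1)
    return cv2.resize(m.astype(np.float32),(512,384),interpolation=cv2.INTER_AREA)
def comp(s,lo,hi,px):
    m=cv2.inRange(cv2.cvtColor(s['pixels'],cv2.COLOR_BGR2HSV),lo,hi)
    n,l=cv2.connectedComponents(m); d=[(np.hypot(*(np.argwhere(l==i)-np.array(px)[::-1]).T).min(),i) for i in range(1,n) if (l==i).sum()>40]
    m=(l==min(d)[1]).astype(np.uint8); h=cv2.convexHull(np.argwhere(m)[:,::-1].astype(np.int32)); o=np.zeros_like(m); cv2.fillConvexPoly(o,h,1); return o.astype(np.float32)
def fit(views,masks,model,x0,step):
    f=lambda x: sum(np.abs(hullmask(s,model(x))-m).sum()/m.sum() for s,m in zip(views,masks))
    sim=np.vstack([x0]+[np.array(x0)+np.eye(len(x0))[i]*step[i] for i in range(len(x0))])
    r=minimize(f,x0,method='Nelder-Mead',options=dict(initial_simplex=sim,xatol=1e-4,fatol=1e-4,maxiter=500)); return r.x,r.fun
E
python3 - <<'E'
from h import *
V=[ctrl.snapshot('scene'),ctrl.snapshot('side')]
B=((105,120,40),(130,255,255))
def show(n,r): print(n,np.round(r[0],4),round(r[1],3))
mm=[comp(V[0],*B,(326,198)),comp(V[1],*B,(256,139))]; print([m.sum() for m in mm])
# note grey top disc: hull of the blue includes rim
mod=lambda x:cup_pts(x[:3],lean(x[3]),'L')
r=fit(V,mm,mod,[.53,.245,.145,10],[.01,.01,.01,10]); show('L',r)
for i in (0,1): show(f'L{i}',fit(V[i:i+1],mm[i:i+1],mod,r[0],[.005,.005,.005,5]))
ax=lean(r[0][3]); print('peg tip',np.round(r[0][:3]+ax*(.052-.036),4))
S={}
for k,c,l,p in(('L',B,'stock_large_centre',[(131,242),(340,326)]),('M',((3,170,60),(14,255,255)),'stock_medium_centre',[(203,235),(308,250)]),('S',None,'stock_small_centre',0)):
    if c: m=[comp(V[i],*c,p[i]) for i in(0,1)]
    else:
        m=[]
        for s in V: m.append(ctrl.outline_of(s,l)[0]['pixels'].astype(np.float32))
    z=.016+DIM[k][0]/2
    r=fit(V,m,lambda x:cup_pts(np.array([x[0],x[1],z]),[0,0,1],k),[.65,{'L':-.33,'M':-.12,'S':-.225}[k]],[.01,.01]); show('stock'+k,r); S[k]=r[0]
for i,s in enumerate(V):
    for l in('tray','rack'):
        d=ctrl.outline_of(s,l)
        if d:
            q=cv2.approxPolyDP(cv2.convexHull(np.argwhere(d[0]['pixels'])[:,::-1].astype(np.int32)),2.5,True)[:,0]; print(i,l,d[0]['confidence'],q.tolist())
E
```

```text
[np.float32(775.0), np.float32(527.0)]
L [ 0.5174  0.2574  0.1346 28.5047] 0.689
L0 [ 0.5169  0.2569  0.1352 23.6783] 0.085
L1 [ 5.43800e-01  4.70800e-01 -2.59000e-02  4.59859e+01] 0.11
peg tip [0.5091 0.2529 0.1476]
stockL [ 0.6447 -0.3243] 0.556
stockM [ 0.6142 -0.1166] 1.136
stockS [ 0.6313 -0.223 ] 0.128
0 tray 0.87 [[221, 207], [222, 251], [219, 264], [114, 268]]
0 rack 0.55 [[361, 223], [353, 249], [296, 271], [290, 268], [273, 237], [293, 202], [349, 215]]
1 tray 0.59 [[368, 365], [251, 383], [234, 257], [365, 358]]
1 rack 0.67 [[317, 189], [277, 205], [244, 165], [245, 153], [277, 122], [319, 162]]
```

```bash
python3 - <<'E'
from h import *
V=[ctrl.snapshot('scene'),ctrl.snapshot('side')]
def show(n,r): print(n,np.round(r[0],4),round(r[1],3))
def om(s,l,px,i):
    b=None
    for d in ctrl.outline_of(s,l):
        m=d['pixels'].astype(np.float32); c=np.argwhere(m).mean(0)[::-1]
        if np.hypot(*(c-px))<15: b=m if b is None else b
    print(l,i,None if b is None else (b.sum(),cv2.boundingRect(b.astype(np.uint8)))); return b
def go(n,labs,px,mod,x0,st):
    vs,ms=[],[]
    for i in(0,1):
        for l in labs:
            m=om(V[i],l,px[i],i)
            if m is not None: vs.append(V[i]);ms.append(m);break
    r=fit(vs,ms,mod,x0,st); show(n,r)
    for i in range(len(vs)): print('  res',round(np.abs(hullmask(vs[i],mod(r[0]))-ms[i]).sum()/ms[i].sum(),3))
    return r[0]
x=go('L',['cup_large_centre','stock_large_centre'],[(326,198),(256,139)],lambda x:cup_pts(x[:3],lean(x[3]),'L'),[.515,.25,.145,20],[.01,.01,.01,10])
print('tip',np.round(x[:3]+lean(x[3])*.016,4),proj(V[0],x[:3]),proj(V[1],x[:3]))
for k,l,p,y in(('L','stock_large_centre',[(131,242),(340,326)],-.33),('M','stock_medium_centre',[(203,235),(308,250)],-.12),('S','stock_small_centre',[(167,241),(321,287)],-.225)):
    z=.016+DIM[k][0]/2
    go('stock'+k,[l],p,lambda x:cup_pts(np.array([x[0],x[1],z]),[0,0,1],k),[.65,y],[.01,.01])
# tray yaw/pos from hand corners (bottom/top of slab), refine by least squares
from scipy.optimize import least_squares
def corner(x,sx,sy,z):
    c,s_=np.cos(x[2]),np.sin(x[2]); a,b=.125*sx,.165*sy; return [x[0]+c*a-s_*b,x[1]+s_*a+c*b,z]
obs=[(0,1,-1,0,(113.5,269)),(0,1,1,0,(221.5,265.5)),(1,1,-1,0,(367.5,365.5)),(1,-1,-1,.0,(252,380.5)),(0,-1,1,.008,(221.5,203.5))]
f=lambda x:np.concatenate([proj(V[i],corner(x,sx,sy,z))[0]-p for i,sx,sy,z,p in obs])
r=least_squares(f,[.6,-.22,0],loss='soft_l1'); print('tray',np.round(r.x,4),np.degrees(r.x[2]),np.round(r.fun,1))
E
```

```text
cup_large_centre 0 (np.float32(800.0), (312, 179, 28, 38))
cup_large_centre 1 (np.float32(782.0), (238, 120, 36, 36))
L [ 0.5166  0.2553  0.1363 29.2432] 0.158
  res 0.07
  res 0.088
tip [0.5084 0.2507 0.1492] [[324.9988792  197.11505851]] [[255.44351072 137.50914133]]
stock_large_centre 0 (np.float32(784.0), (117, 224, 31, 36))
stock_large_centre 1 (np.float32(1620.0), (318, 300, 39, 55))
stockL [ 0.6442 -0.3246] 0.122
  res 0.092
  res 0.029
stock_medium_centre 0 (np.float32(554.0), (192, 219, 22, 34))
stock_medium_centre 1 (np.float32(891.0), (294, 229, 25, 42))
stockM [ 0.6144 -0.1169] 0.127
  res 0.07
  res 0.057
stock_small_centre 0 (np.float32(420.0), (158, 225, 20, 30))
stock_small_centre 1 (np.float32(709.0), (310, 267, 23, 40))
stockS [ 0.631 -0.222] 0.111
  res 0.065
  res 0.045
tray [ 0.5694 -0.2254  0.0693] 3.9707187109759565 [-0.2  1.7  1.6  0.7  0.4  0.  -2.5  2.4  2.4 -0.3]
```

```bash
cat >> h.py <<'E'
def Rt(z,x):
    z=np.array(z,float)/np.linalg.norm(z); x=np.array(x,float); x-=z*(x@z); x/=np.linalg.norm(x); return np.column_stack([x,np.cross(z,x),z])
def inc(Rg,p,label=''):
    o=ctrl.get_obs(); R0=R.from_euler('xyz',o['orientation'],degrees=True)
    rv=(R.from_matrix(Rg)*R0.inv()).as_rotvec(degrees=True); d=(np.array(p)-o['tool_pos'])*1e3
    print(label,'rot',np.round(rv,2),np.round(np.linalg.norm(rv),1),'shift',np.round(d,1),np.round(np.linalg.norm(d),1))
def stat():
    o=ctrl.get_obs(); print('t',round(o['clock'],2),'tcp',np.round(o['tool_pos'],4),'rpy',np.round(o['orientation'],2),'q',np.round(o['joint_pos'],1),'F',np.round(o['force'],1),'op',round(o['opening'],4))
E
python3 - <<'E'
from h import *
stat()
n=lean(29.24); c=np.array([.5166,.2553,.1363]); x=[.489,-.873,0]
inc(Rt(-n,x),c+.135*n,'pre')
E
```

```text
t 2.3 tcp [0.2959 0.6066 0.2265] rpy [ 180.   -0. -116.] q [ 80.5  20.5   0.7  -0.  -70.1 -16.5] F [-0.  -0.6 -0.5] op 0.0873
pre rot [  1.06 -37.38  53.37] 65.2 shift [ 151.5 -390.1   19. ] 418.9
```

Request:
carry_out(increments=[[0.1,-4.7,6.7,19,-49,10,0],[0.3,-9.3,13.3,38,-98,20,0],[0.4,-14,20,57,-146,30,0],[0.5,-18.7,26.7,76,-195,30,0],[0.7,-23.4,33.4,95,-244,30,0],[0.8,-28,40,114,-293,25,0],[0.9,-32.7,46.7,132,-341,22,0],[1.06,-37.4,53.4,151.5,-390,19,0],[1.06,-37.4,53.4,151.5,-390,19,0],[1.06,-37.4,53.4,151.5,-390,19,0]])

```text
clock: 3.55
tool_pos: [0.4534, 0.215, 0.2564]
orientation: [-144.8, 0.3, -60.6]
force: [0.1, 0.1, 0.4]
opening: 0.0873
```

```bash
python3 - <<'E'
from h import *
stat()
o=ctrl.get_obs(); s=ctrl.snapshot('wrist'); cv2.imwrite('pics/w1.png',s['pixels']); print(np.round(s['hand_eye'],3),s['intrinsics'])
T=np.eye(4);T[:3,:3]=R.from_euler('xyz',o['orientation'],degrees=True).as_matrix();T[:3,3]=o['tool_pos']
W=np.linalg.inv(T@np.array(s['hand_eye'])); s['rvec']=R.from_matrix(W[:3,:3]).as_rotvec(); s['tvec']=W[:3,3]
n=lean(29.24); c=np.array([.5166,.2553,.1363])
print(np.round(proj(s,[c+.052*n,c-.052*n])))
print('fwd',W[2,:3])
for d in ctrl.outline_of(s,'cup_large_centre')[:2]: print(d['confidence'],cv2.boundingRect(d['pixels'].astype(np.uint8)))
p=s['pixels'].copy()
for q in proj(s,cup_pts(c,n,'L')): cv2.circle(p,tuple(int(v) for v in np.round(q)),1,(0,255,255),-1)
cv2.imwrite('pics/w1o.png',p)
E
```

```text
t 3.55 tcp [0.4534 0.215  0.2564] rpy [-144.78    0.35  -60.64] q [ 53.7 -18.5 -58.2  38.7 -21.9  33. ] F [0.1 0.1 0.4] op 0.0873
[[ 1.    -0.    -0.    -0.002]
 [ 0.     0.962  0.273 -0.074]
 [ 0.    -0.273  0.962 -0.158]
 [ 0.     0.     0.     1.   ]] [[294.51196351   0.         248.6093948 ]
 [  0.         294.51196351 190.2674287 ]
 [  0.           0.           1.        ]]
[[246. 204.]
 [247. 176.]]
fwd [ 0.28622825  0.16802707 -0.94331346]
0.77 (206, 145, 70, 90)
0.59 (132, 64, 75, 53)
```

View pics/w1o.png

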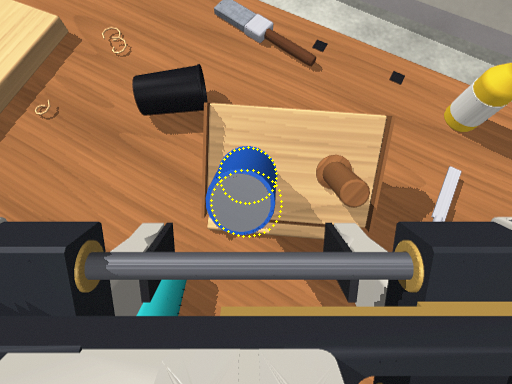

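```bash
cat >> h.py <<'E'
def wrist():
    o=ctrl.get_obs(); s=ctrl.snapshot('wrist')
    T=np.eye(4);T[:3,:3]=R.from_euler('xyz',o['orientation'],degrees=True).as_matrix();T[:3,3]=o['tool_pos']
    W=np.linalg.inv(T@np.array(s['hand_eye'])); s['rvec']=R.from_matrix(W[:3,:3]).as_rotvec(); s['tvec']=W[:3,3]; return s
def om(s,labs,p3):
    px=proj(s,p3)[0]
    for l in labs:
        for d in ctrl.outline_of(s,l):
            m=d['pixels'].astype(np.float32)
            if np.hypot(*(np.argwhere(m).mean(0)[::-1]-px))<20: return m
E
python3 - <<'E'
from h import *
V=[wrist(),ctrl.snapshot('scene'),ctrl.snapshot('side')]
c=np.array([.5166,.2553,.1363])
M=[om(s,['cup_large_centre','stock_large_centre'],c) for s in V]
I=[i for i in range(3) if M[i] is not None]; print(I,[M[i].sum() for i in I])
mod=lambda x:cup_pts(x[:3],lean(x[3]),'L')
for J in (I,I[:1]+I[2:],I[:2]):
    r=fit([V[i] for i in J],[M[i] for i in J],mod,[*c,29],[.005,.005,.005,5]); print(J,np.round(r[0],4),round(r[1],3),[round(float(np.abs(hullmask(V[i],mod(r[0]))-M[i]).sum()/M[i].sum()),3) for i in J])
# empty peg: tip offset -110 mm along rack y
x=r[0]; n=lean(x[3]); tip=x[:3]+n*.016; y=np.radians(x[3]); e=tip-.11*np.array([-np.sin(y),np.cos(y),0]); print('empty tip proj',proj(V[0],[e,e-.098*n]),proj(V[1],[e,e-.098*n]))
E
```

```text
[0, 1] [np.float32(5000.0), np.float32(790.0)]
[0, 1] [ 0.5162  0.2572  0.137  21.2067] 0.166 [0.046, 0.12]
[0] [ 0.5162  0.2584  0.1388 23.948 ] 0.02 [0.02]
[0, 1] [ 0.5162  0.2572  0.137  21.2067] 0.166 [0.046, 0.12]
empty tip proj [[356.43296655 206.40241835]
 [336.74766469 181.14816996]] [[291.65768778 201.01111509]
 [297.50426787 231.79428824]]
```

```bash
python3 - <<'E'
from h import *
V=[wrist(),ctrl.snapshot('scene'),ctrl.snapshot('side')]
c=np.array([.5162,.258,.138])
M=[om(s,['cup_large_centre','stock_large_centre'],c) for s in V]
J=[i for i in range(3) if M[i] is not None]
for yaw in (23,25,27):
    mod=lambda x:cup_pts(x[:3],lean(yaw),'L')
    for K in (J,[0]):
        r=fit([V[i] for i in K],[M[i] for i in K],mod,c,[.005,.005,.005]); print(yaw,K,np.round(r[0],4),[round(float(np.abs(hullmask(V[i],mod(r[0]))-M[i]).sum()/M[i].sum()),3) for i in K])
# board edges in the wrist picture: back-project far edge pixels to horizontal plane, direction only
s=V[0]; K=np.array(s['intrinsics']); Rm=R.from_rotvec(s['rvec']).as_matrix(); C=-Rm.T@s['tvec']
def bp(p,z):
    d=Rm.T@np.linalg.inv(K)@[*p,1]; return C+d*(z-C[2])/d[2]
for a,b,z in (((209,103),(387,116),.02),((215,226),(362,236),.09)):
    v=bp(b,z)-bp(a,z); print('yaw edge',np.degrees(np.arctan2(v[0],-v[1])),np.linalg.norm(v))
n=lean(25); x=[np.sin(np.radians(25)),-np.cos(np.radians(25)),0]
g=np.array([.5162,.258,.138])
inc(Rt(-lean(25,28),x),g+.024*n-.019*lean(25,28)+.085*n,'pre')
E
```

```text
23 [0, 1, 2] [0.503  0.2547 0.1629] [0.259, 2.038, 0.572]
23 [0] [0.516  0.2584 0.1382] [0.025]
25 [0, 1, 2] [0.5033 0.255  0.1651] [0.265, 1.968, 0.625]
25 [0] [0.5158 0.2586 0.1389] [0.02]
27 [0, 1, 2] [0.503  0.2556 0.1651] [0.285, 1.94, 0.635]
27 [0] [0.5152 0.2589 0.14  ] [0.036]
yaw edge 24.430684143271268 0.28746122052204015
yaw edge 25.55465404164148 0.16966239240765368
pre rot [-3.54  6.21 -4.49] 8.4 shift [ 13.3  18.4 -46.2] 51.5
```

Request:
carry_out(increments=[[-3.5,6.2,-4.5,6,10,-10,0],[-3.5,6.2,-4.5,13,18.5,-25,0],[-3.5,6.2,-4.5,13,18.5,-46,0],[-3.5,6.2,-4.5,13,18.5,-46,0]])

```text
clock: 4.8
tool_pos: [0.4655, 0.2334, 0.2077]
orientation: [-152.2, -0.1, -65.0]
force: [0.6, -0.3, 0.3]
opening: 0.0874
```

```bash
python3 - <<'E'
from h import *
stat()
s=wrist(); c=np.array([.5158,.2586,.1387])
m=om(s,['cup_large_centre'],c+.04*lean(25))
mod=lambda x:cup_pts(x[:3],lean(25),'L')
if m is not None:
    r=fit([s],[m],mod,c,[.005,.005,.005]); print(np.round(r[0],4),r[1])
p=s['pixels'].copy()
for q in proj(s,mod(c)): cv2.circle(p,tuple(int(v) for v in np.round(q)),1,(0,255,255),-1)
cv2.imwrite('pics/w2o.png',p)
n=lean(25); t=lean(25,28); x=[np.sin(np.radians(25)),-np.cos(np.radians(25)),0]
inc(Rt(-t,x),c+.024*n-.019*t,'grasp')
E
```

```text
t 4.8 tcp [0.4655 0.2334 0.2077] rpy [-1.5217e+02 -9.0000e-02 -6.5050e+01] q [ 54.9  -9.5 -54.4  34.4 -24.5  31. ] F [ 0.6 -0.3  0.3] op 0.0874
[0.5158 0.259  0.1391] 0.020235871896147728
grasp rot [-0.02  0.02  0.04] 0.0 shift [ 44.9  22.  -68.7] 85.0
```

View pics/w2o.png

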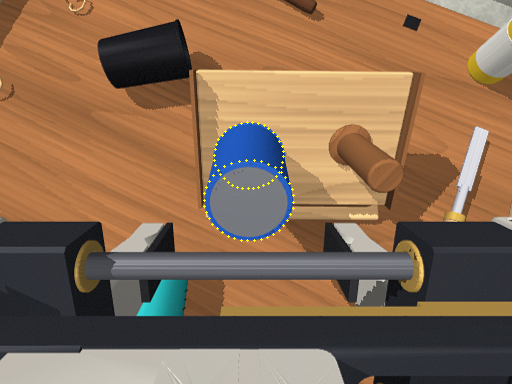

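The model outline (closed end centred near (249,200)) lies on the blue cup. Now I descend along the cup's axis and close.

Request:
carry_out(increments=[[0,0,0,15,7.5,-23,0],[0,0,0,30,15,-46,0],[0,0,0,45,22,-68.5,0],[0,0,0,45,22,-68.5,0],[0,0,0,45,22,-68.5,1],[0,0,0,45,22,-68.5,1],[0,0,0,45,22,-68.5,1],[0,0,0,45,22,-68.5,1],[0,0,0,45,22,-68.5,1],[0,0,0,45,22,-68.5,1]])

```text
clock: 6.15
tool_pos: [0.5142, 0.2577, 0.15]
orientation: [-152.7, 0.2, -64.9]
force: [-5.4, -2.6, 7.1]
opening: 0.0618
```

```bash
python3 - <<'E'
from h import *
stat()
s=wrist(); cv2.imwrite('pics/w3.png',s['pixels']); s=ctrl.snapshot('side'); cv2.imwrite('pics/s3.png',cv2.resize(s['pixels'][80:220,170:350],None,fx=3,fy=3,interpolation=2))
stat()
E
```

```text
t 6.15 tcp [0.5142 0.2577 0.15  ] rpy [-152.7     0.19  -64.91] q [ 41.3   1.1 -58.2  59.2  -8.4  16.6] F [-5.4 -2.6  7.1] op 0.0618
t 6.25 tcp [0.5142 0.2577 0.15  ] rpy [-152.7     0.19  -64.91] q [ 41.3   1.1 -58.2  59.2  -8.4  16.6] F [-5.8 -0.9  7. ] op 0.0616
```

View pics/w3.png

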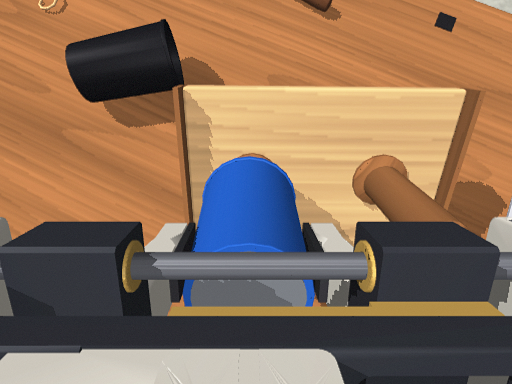

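Request:
carry_out(increments=[[0,0,0,-5,-2.5,8,1],[0,0,0,-10.5,-5,16,1],[0,0,0,-16,-7.5,24,1],[0,0,0,-16,-7.5,24,1]])

```text
clock: 6.75
tool_pos: [0.498, 0.2506, 0.1738]
orientation: [-152.7, 0.2, -64.9]
force: [-0.9, 0.6, -1.0]
opening: 0.0614
```

```bash
python3 - <<'E'
from h import *
stat()
n=lean(25); x=[np.sin(np.radians(25)),-np.cos(np.radians(25)),0]
o=ctrl.get_obs()
d=o['tool_pos']-np.array([.5142,.2577,.15]); print(d@n,d-n*(d@n))
inc(Rt(-lean(25,28),x),np.array([.5142,.2577,.15])+n*.095,'to95')
inc(Rt(-lean(25,28),x),np.array([.5142,.2577,.15])+n*.11,'to110')
E
```

```text
t 6.75 tcp [0.498  0.2506 0.1738] rpy [-152.71    0.22  -64.89] q [ 49.3  -2.6 -55.   41.3 -16.2  28. ] F [-0.9  0.6 -1. ] op 0.0614
0.029678667561152342 [-0.00042011  0.00030215 -0.00018386]
to95 rot [ 0.1  -0.74 -0.12] 0.8 shift [-34.4 -16.5  53. ] 65.3
to110 rot [ 0.1  -0.74 -0.12] 0.8 shift [-42.4 -20.3  65.2] 80.3
```

View pics/s3.png

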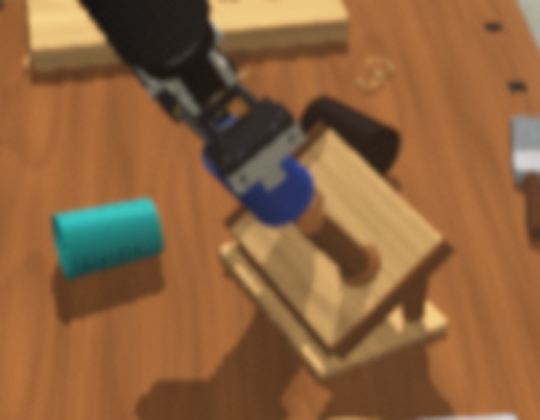

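Request:
carry_out(increments=[[0,0,0,-9,-4,13.5,1],[0,0,0,-18,-8.2,27,1],[0,0,0,-27,-12.4,40.5,1],[0,0,0,-36,-16.6,54,1],[0,0,0,-36,-16.6,54,1]])

```text
clock: 7.38
tool_pos: [0.4624, 0.2337, 0.228]
orientation: [-152.7, 0.2, -64.9]
force: [0.6, 0.2, -1.2]
opening: 0.0611
```

```bash
python3 - <<'E'
from h import *
stat()
n=lean(25)
o=ctrl.get_obs(); d=o['tool_pos']-np.array([.5142,.2577,.15]); print(d@n,d-n*(d@n))
for k in('scene','side'):
    s=ctrl.snapshot(k)
    for l in('cup_large_centre','cup_medium_centre','cup_small_centre'): print(k,l,[(np.round(q['centre'],3).tolist(),round(q['confidence'],2)) for q in ctrl.search_frame(s,l)[:3]])
    cv2.imwrite(f'pics/{k}4.png',s['pixels'])
a=cv2.imread('pics/scene4.png')[130:280,250:420];b=cv2.imread('pics/side4.png')[70:220,180:350]
cv2.imwrite('pics/c4.png',cv2.resize(np.hstack([a,b]),None,fx=2.3,fy=2.3,interpolation=2))
E
```

```text
t 7.38 tcp [0.4624 0.2337 0.228 ] rpy [-152.66    0.22  -64.92] q [ 56.6 -11.  -50.8  28.9 -29.5  35.7] F [ 0.6  0.2 -1.2] op 0.0611
0.0966464965222907 [-3.25961689e-04  1.14545697e-05 -2.11119241e-04]
scene cup_large_centre [([0.485, 0.235, 0.229], 0.56), ([0.648, 0.444, 0.053], 0.56), ([0.401, 0.315, 0.053], 0.51)]
scene cup_medium_centre [([0.541, 0.256, 0.142], 0.68)]
scene cup_small_centre []
side cup_large_centre [([0.485, 0.211, 0.2], 0.93), ([0.359, 0.28, 0.048], 0.88), ([0.533, 0.244, 0.13], 0.69)]
side cup_medium_centre [([0.534, 0.241, 0.13], 0.66), ([0.534, -0.125, 0.012], 0.46), ([0.594, 0.182, 0.063], 0.46)]
side cup_small_centre []
```

View pics/c4.png

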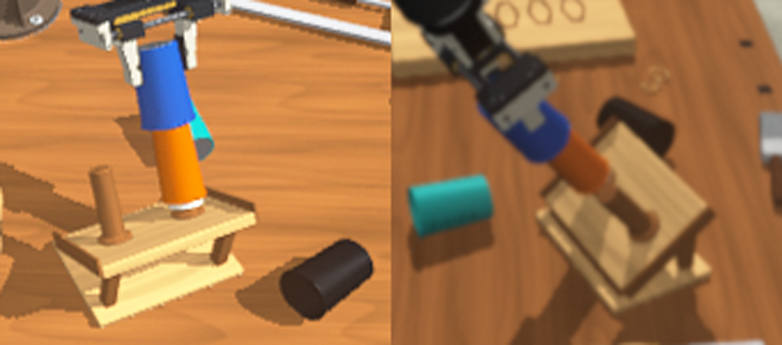

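```bash
cat >> h.py <<'E'
SPOT={'L':np.array([.5267,-.3326,.016]),'M':np.array([.5123,-.1252,.016]),'S':np.array([.5195,-.2289,.016])}
def place(k,cc,n,yawx,lift):
    """cc,n: cup centre/axis now; yawx extra yaw; print increments to hover above spot"""
    o=ctrl.get_obs(); R0=R.from_euler('xyz',o['orientation'],degrees=True)
    ax=np.cross(n,[0,0,1]); ang=np.degrees(np.arccos(n[2]))
    D=R.from_euler('z',yawx,degrees=True)*R.from_rotvec(ax/np.linalg.norm(ax)*ang,degrees=True)
    tgt=SPOT[k]+[0,0,DIM[k][0]/2+lift]
    inc((D*R0).as_matrix(),tgt+D.apply(o['tool_pos']-cc),f'{k} lift{lift}'); print('tcp tgt',np.round(tgt+D.apply(o['tool_pos']-cc),4))
E
python3 - <<'E'
from h import *
n=lean(25); cc=np.array([.5158,.2588,.139])+.0966*n
for l in(.1,.03,.003): place('L',cc,n,-21,l)
E
```

```text
L lift0.1 rot [ -9.06  35.04 -20.3 ] 41.5 shift [  67.9 -566.2  -49.5] 572.4
tcp tgt [ 0.5302 -0.333   0.1771]
L lift0.03 rot [ -9.06  35.04 -20.3 ] 41.5 shift [  67.9 -566.2 -119.5] 582.6
tcp tgt [ 0.5302 -0.333   0.1071]
L lift0.003 rot [ -9.06  35.04 -20.3 ] 41.5 shift [  67.9 -566.2 -146.5] 588.7
tcp tgt [ 0.5302 -0.333   0.0801]
```

Request:
carry_out(increments=[[0,0,0,-8,-4,13,1],[0,0,0,-10,-6,35,1],[-1,4,-2.3,-5,-35,50,1],[-2,8,-4.6,5,-85,55,1],[-3,12,-7,15,-140,55,1],[-4,16,-9.3,25,-195,50,1],[-5.2,20,-11.6,35,-250,40,1],[-6.2,24,-14,45,-305,30,1],[-7.2,28,-16.2,52,-360,15,1],[-8.2,32,-18.6,58,-415,0,1],[-9,35,-20.3,64,-470,-15,1],[-9,35,-20.3,67,-520,-30,1],[-9,35,-20.3,68,-555,-45,1],[-9,35,-20.3,68,-566,-49.5,1],[-9,35,-20.3,68,-566,-49.5,1],[-9,35,-20.3,68,-566,-49.5,1]])

```text
clock: 9.78
tool_pos: [0.5307, -0.332, 0.1783]
orientation: [171.3, 0.2, -86.0]
force: [0.1, 0.0, -0.9]
opening: 0.0617
```

```bash
python3 - <<'E'
from h import *
stat()
V=[ctrl.snapshot('scene'),ctrl.snapshot('side')]
c=SPOT['L']+[0,0,.152]
for i,s in enumerate(V):
    m=om(s,['cup_large_centre','stock_large_centre'],c)
    p=s['pixels'].copy()
    for q in proj(s,cup_pts(c,[0,0,1],'L')): cv2.circle(p,tuple(int(v) for v in np.round(q)),0,(0,255,255),-1)
    cv2.imwrite(f'pics/p5{i}.png',p)
a=cv2.imread('pics/p50.png')[150:290,80:240];b=cv2.imread('pics/p51.png')[230:370,210:390]
cv2.imwrite('pics/c5.png',cv2.resize(np.hstack([a,b]),None,fx=2.3,fy=2.3,interpolation=2))
E
```

```text
t 9.78 tcp [ 0.5307 -0.332   0.1783] rpy [171.33   0.21 -86.02] q [-12.7  22.4  -4.6   2.4 -71.4 105.8] F [ 0.1  0.  -0.9] op 0.0617
```

View pics/c5.png

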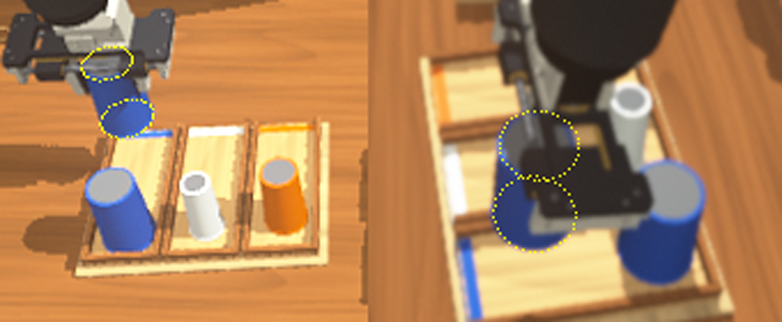

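Request:
carry_out(increments=[[0,0,0,0,0,-30,1],[0,0,0,0,0,-60,1],[0,0,0,0,-0.5,-85,1],[0,0,0,0,-1,-95,1],[0,0,0,0,-1,-97,1],[0,0,0,0,-1,-98,1],[0,0,0,0,-1,-98,1]])

```text
clock: 10.85
tool_pos: [0.5307, -0.3338, 0.0806]
orientation: [171.4, 0.2, -86.1]
force: [-0.0, 0.2, -1.4]
opening: 0.0616
```

Request:
carry_out(increments=[[0,0,0,0,0,-1,1],[0,0,0,0,0,-2,1],[0,0,0,0,0,-2,1]])

```text
clock: 11.22
tool_pos: [0.5307, -0.3338, 0.079]
orientation: [171.3, 0.2, -86.0]
force: [-1.5, 2.0, 6.9]
opening: 0.0619
```

Request:
carry_out(increments=[[0,0,0,0,0,0,0.1],[0,0,0,0,0,0,0],[0,0,0,0,0,0,0],[0,0,0,0,0,0,0],[0,0,0,0,0,0,0],[0,0,0,0,0,15,0],[0,0,0,0,0,40,0],[0,0,0,0,0,90,0],[0,0,0,0,0,150,0],[0,0,0,0,0,150,0]])

```text
clock: 12.48
tool_pos: [0.5328, -0.335, 0.2348]
orientation: [171.9, -0.1, -86.0]
force: [-0.1, 1.0, 0.1]
opening: 0.088
```

```bash
python3 - <<'E'
from h import *
stat()
V=[ctrl.snapshot('scene'),ctrl.snapshot('side'),wrist()]
c=SPOT['L']+[0,0,.052]
vs,ms=[],[]
for i,s in enumerate(V):
    m=om(s,['cup_large_centre','stock_large_centre'],c)
    if m is not None: vs.append(s);ms.append(m);print(i,m.sum())
r=fit(vs,ms,lambda x:cup_pts(np.array([x[0],x[1],.068]),[0,0,1],'L'),c[:2],[.005,.005]); print('upright fit',np.round(r[0],4),r[1])
r=fit(vs,ms,lambda x:cup_pts(np.array([x[0],x[1],.068]),[x[2],x[3],1],'L'),[*c[:2],0,0],[.005,.005,.05,.05]); print('tilt fit',np.round(r[0],4),r[1])
# medium cup on the peg
n=lean(25);cl=np.array([.5158,.2588,.139]); cm=cl+n*(.052-.012-.05); print('cm',cm)
vs,ms=[],[]
for i,s in enumerate(V[:2]):
    m=om(s,['cup_medium_centre','stock_medium_centre'],cm)
    if m is not None: vs.append(s);ms.append(m);print(i,m.sum())
if vs:
    r=fit(vs,ms,lambda x:cup_pts(x[:3],n,'M'),cm,[.005,.005,.005]); print('M fit',np.round(r[0],4),r[1], (r[0]-cm)@n)
t=lean(25,10); x=[np.sin(np.radians(25)),-np.cos(np.radians(25)),0]
g=cm+.023*n-.019*t
inc(Rt(-t,x),g+.12*n,'preM'); inc(Rt(-t,x),g,'graspM'); print(g)
E
```

```text
t 12.47 tcp [ 0.5328 -0.335   0.2348] rpy [ 1.7185e+02 -6.0000e-02 -8.6030e+01] q [-12.9  20.2  -0.2   2.5 -77.3 106.2] F [-0.1  1.   0.1] op 0.088
0 719.0
2 4817.0
upright fit [ 0.5247 -0.3323] 0.15031743049621582
tilt fit [ 0.5248 -0.3321 -0.0039  0.0049] 0.14462251961231232
cm [0.52112714 0.26128409 0.13090983]
0 604.0
1 615.0
M fit [0.5234 0.2588 0.1306] 0.1509987711906433 -0.0008885235216537078
preM rot [  4.48 -18.38  20.83] 28.1 shift [-82.  560.8   1. ] 566.7
graspM rot [  4.48 -18.38  20.83] 28.1 shift [-18.1 590.6 -96. ] 598.6
[0.51186491 0.25696504 0.13080587]
```

Request:
carry_out(increments=[[0.6,-2.3,2.6,-10,40,20,0],[1.2,-4.6,5.2,-20,95,30,0],[1.7,-7,7.8,-30,150,30,0],[2.3,-9.2,10.4,-40,205,30,0],[2.8,-11.5,13,-50,260,30,0],[3.4,-13.8,15.6,-60,315,30,0],[4,-16,18.2,-70,370,25,0],[4.5,-18.4,20.8,-76,425,20,0],[4.5,-18.4,20.8,-80,480,12,0],[4.5,-18.4,20.8,-82,530,5,0],[4.5,-18.4,20.8,-82,561,1,0],[4.5,-18.4,20.8,-82,561,1,0],[4.5,-18.4,20.8,-82,561,1,0]])

```text
clock: 14.55
tool_pos: [0.448, 0.2271, 0.2284]
orientation: [-169.9, -0.0, -65.0]
force: [0.3, -0.9, -0.4]
opening: 0.0875
```

```bash
cat >> h.py <<'E'
def peg(k,c0,off,lab,s_,tilt,name,yaw=25):
    stat(); n=lean(yaw); s=wrist()
    m=om(s,[f'cup_{lab}_centre',f'stock_{lab}_centre'],c0+.03*n); c=c0
    if m is not None:
        r=fit([s],[m],lambda x:cup_pts(x[:3],n,k),c0,[.004,.004,.004]); d=r[0]-c0; e=np.array([-np.sin(np.radians(yaw)),np.cos(np.radians(yaw)),0])
        print('wrist fit',np.round(r[0],4),round(r[1],3),'along',d@n,'side',d@e)
    p=s['pixels'].copy()
    for q in proj(s,cup_pts(c0,n,k)): cv2.circle(p,tuple(int(v) for v in np.round(q)),1,(0,255,255),-1)
    cv2.imwrite(f'pics/{name}.png',p)
    t=lean(yaw,tilt); y=np.radians(yaw); x=[np.sin(y),-np.cos(y),0]
    g=c0+(DIM[k][0]/2-s_)*n-.019*t; inc(Rt(-t,x),g,'grasp'); print('g',np.round(g,4))
E
python3 - <<'E'
from h import *
peg('M',np.array([.5211,.2613,.1309]),0,'medium',.027,10,'w6')
E
```

```text
t 14.55 tcp [0.448  0.2271 0.2284] rpy [-1.6993e+02 -3.0000e-02 -6.5010e+01] q [ 53.1  -2.6 -30.4   5.9 -53.4  58.7] F [ 0.3 -0.9 -0.4] op 0.0875
wrist fit [0.5227 0.263  0.1329] 0.023 along 0.000342126306836013 side 0.0008273271821973927
grasp rot [-0.04  0.11  0.08] 0.1 shift [ 63.6  30.4 -98. ] 120.7
g [0.5118 0.257  0.1308]
```

View pics/w6.png

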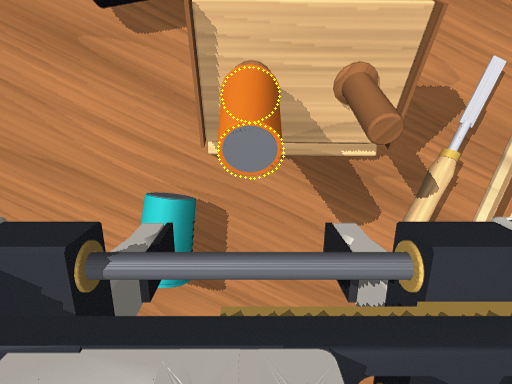

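The medium cup matches the model (end at (250,150)). Now I descend along the axis and grip.

Request:
carry_out(increments=[[0,0,0,16,8,-24,0],[0,0,0,32,15.5,-49,0],[0,0,0,48,23,-73,0],[0,0,0,64,31,-97.5,0],[0,0,0,64,31,-97.5,0],[0,0,0,64,31,-97.5,1],[0,0,0,64,31,-97.5,1],[0,0,0,64,31,-97.5,1],[0,0,0,64,31,-97.5,1],[0,0,0,64,31,-97.5,1],[0,0,0,64,31,-97.5,1],[0,0,0,64,31,-97.5,1]])

```text
clock: 16.15
tool_pos: [0.5123, 0.2582, 0.1317]
orientation: [-169.9, -0.0, -65.0]
force: [-1.1, -3.3, 5.8]
opening: 0.0507
```

Request:
carry_out(increments=[[0,0,0,-4,-2,6,1],[0,0,0,-10.5,-5,16,1],[0,0,0,-19,-8.8,28.7,1],[0,0,0,-27.5,-12.8,41.5,1],[0,0,0,-36,-16.7,54.5,1],[0,0,0,-44,-20.5,67,1],[0,0,0,-52,-24.2,79,1],[0,0,0,-52,-24.2,79,1]])

```text
clock: 17.15
tool_pos: [0.4601, 0.2344, 0.2116]
orientation: [-169.8, 0.1, -65.0]
force: [-0.3, -1.0, 0.6]
opening: 0.0506
```

```bash
python3 - <<'E'
from h import *
stat()
n=lean(25); o=ctrl.get_obs(); d=o['tool_pos']-np.array([.5123,.2582,.1317]); print(d@n,d-n*(d@n))
cc=np.array([.522,.262,.132])+n*(d@n)
for l in(.1,.003): place('M',cc,n,-21,l)
a=[]
for k,(u,v) in dict(scene=(130,250),side=(70,180)).items():
    s=ctrl.snapshot(k); a.append(s['pixels'][u:u+150,v:v+170])
    for l in('cup_medium_centre','cup_small_centre'): print(k,l,[(np.round(q['centre'],3).tolist(),round(q['confidence'],2)) for q in ctrl.search_frame(s,l)[:3]])
cv2.imwrite('pics/c7.png',cv2.resize(np.hstack(a),None,fx=2.3,fy=2.3,interpolation=2))
E
```

```text
t 17.15 tcp [0.4601 0.2344 0.2116] rpy [-1.6976e+02  5.0000e-02 -6.5010e+01] q [ 52.4  -0.3 -30.7   6.  -50.7  59.2] F [-0.3 -1.   0.6] op 0.0506
0.09832392297230275 [0.00020705 0.00061297 0.00032455]
M lift0.1 rot [ -9.06  35.04 -20.3 ] 41.5 shift [  44.1 -359.   -39.7] 363.9
tcp tgt [ 0.5042 -0.1246  0.1719]
M lift0.003 rot [ -9.06  35.04 -20.3 ] 41.5 shift [  44.1 -359.  -136.7] 386.7
tcp tgt [ 0.5042 -0.1246  0.0749]
scene cup_medium_centre [([0.488, 0.234, 0.22], 0.79), ([0.665, -0.311, 0.098], 0.53)]
scene cup_small_centre [([0.547, 0.262, 0.131], 0.91)]
side cup_medium_centre [([0.489, 0.222, 0.196], 0.68), ([0.575, -0.355, 0.014], 0.5)]
side cup_small_centre [([0.539, 0.247, 0.123], 0.83), ([0.49, 0.221, 0.197], 0.62)]
```

View pics/c7.png

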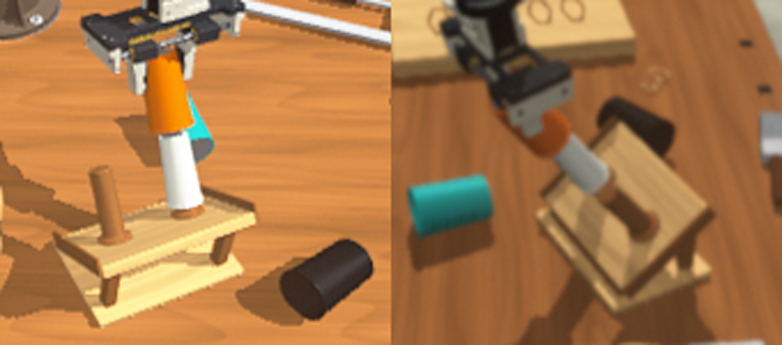

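Request:
carry_out(increments=[[0,0,0,-8,-4,13,1],[0,0,0,-10,-6,40,1],[-1.1,4.4,-2.5,-5,-30,65,1],[-2.3,8.8,-5,0,-70,75,1],[-3.4,13.1,-7.6,8,-115,75,1],[-4.5,17.5,-10.2,15,-165,70,1],[-5.7,22,-12.7,22,-210,55,1],[-6.8,26.3,-15.2,29,-255,40,1],[-8,30.7,-17.8,36,-295,20,1],[-9.06,35,-20.3,42,-330,-5,1],[-9.06,35,-20.3,44,-352,-25,1],[-9.06,35,-20.3,44,-359,-39.7,1],[-9.06,35,-20.3,44,-359,-39.7,1],[-9.06,35,-20.3,44,-359,-39.7,1]])

```text
clock: 19.2
tool_pos: [0.5047, -0.1242, 0.1718]
orientation: [154.3, -0.0, -86.0]
force: [0.5, 0.2, -0.3]
opening: 0.0509
```

```bash
python3 - <<'E'
from h import *
stat(); c=SPOT['M']+[0,0,.15]
vs,ms=[],[]
for k in('scene','side'):
    s=ctrl.snapshot(k); m=om(s,['cup_medium_centre','stock_medium_centre'],c)
    if m is not None: 
        # visible lower part only: report mouth bottom extremes vs model
        h=hullmask(s,cup_pts(c,[0,0,1],'M'))>.5; bb=cv2.boundingRect(m.astype(np.uint8)); hb=cv2.boundingRect(h.astype(np.uint8)); print(k,bb,hb,(m*h).sum()/m.sum())
E
```

```text
t 19.2 tcp [ 0.5047 -0.1242  0.1718] rpy [ 1.5427e+02 -5.0000e-02 -8.5960e+01] q [  6.9  24.5  -5.3  -1.2 -85.9  87.5] F [ 0.5  0.2 -0.3] op 0.0509
scene (192, 187, 20, 20) (190, 170, 22, 36) 0.92749244
side (254, 205, 25, 47) (254, 204, 24, 48) 0.9802514
```

Request:
carry_out(increments=[[0,0,0,0,0,-30,1],[0,0,0,0,0,-60,1],[0,0,0,0,-0.5,-85,1],[0,0,0,0,-0.5,-95,1],[0,0,0,0,-0.5,-97,1],[0,0,0,0,-0.5,-98.5,1],[0,0,0,0,-0.5,-98.5,1]])

```text
clock: 20.27
tool_pos: [0.5048, -0.1254, 0.0731]
orientation: [154.3, -0.0, -86.0]
force: [0.2, -0.3, 2.9]
opening: 0.0506
```

Request:
carry_out(increments=[[0,0,0,0,0,-0.7,1],[0,0,0,0,0,-1.4,1],[0,0,0,0,0,-1.4,1]])

```text
clock: 20.65
tool_pos: [0.5049, -0.1254, 0.073]
orientation: [154.3, -0.1, -86.0]
force: [-0.4, 3.4, 14.1]
opening: 0.0507
```

Request:
carry_out(increments=[[0,0,0,0,0,0.7,1],[0,0,0,0,0,0.7,0.1],[0,0,0,0,0,0.7,0],[0,0,0,0,0,0.7,0],[0,0,0,0,0,0.7,0],[0,0,0,0,0,0.7,0],[0,0,0,0,0,15,0],[0,0,0,0,0,40,0],[0,0,0,0,0,90,0],[0,0,0,0,0,150,0],[0,0,0,0,0,150,0]])

```text
clock: 22.02
tool_pos: [0.5067, -0.1258, 0.2264]
orientation: [154.7, -0.1, -86.0]
force: [0.8, 0.7, -0.5]
opening: 0.0876
```

```bash
cat >> h.py <<'E'
def standing(k,lab):
    c=SPOT[k]+[0,0,DIM[k][0]/2]; vs,ms=[],[]
    for i,s in enumerate([ctrl.snapshot('scene'),ctrl.snapshot('side'),wrist()]):
        m=om(s,[f'cup_{lab}_centre',f'stock_{lab}_centre'],c)
        if m is not None: vs.append(s);ms.append(m);print(i,m.sum())
    r=fit(vs,ms,lambda x:cup_pts(np.array([x[0],x[1],c[2]]),[x[2],x[3],1],k),[*c[:2],0,0],[.005,.005,.05,.05]); print(k,'tilt fit',np.round(r[0],4),round(r[1],3),'spot',SPOT[k])
E
python3 - <<'E'
from h import *
stat(); standing('M','medium')
n=lean(25);cs=np.array([.522,.262,.132])+n*(.05-.012-.048); print('cs',cs)
vs,ms=[],[]
for s in [ctrl.snapshot('scene'),ctrl.snapshot('side')]:
    m=om(s,['cup_small_centre','stock_small_centre'],cs)
    if m is not None: vs.append(s);ms.append(m)
if vs:
    r=fit(vs,ms,lambda x:cup_pts(x[:3],n,'S'),cs,[.005,.005,.005]); print('S fit',np.round(r[0],4),r[1], (r[0]-cs)@n)
t=lean(25,16); x=[np.sin(np.radians(25)),-np.cos(np.radians(25)),0]
g=cs+.021*n-.019*t
inc(Rt(-t,x),g+.12*n,'preS'); print(g)
E
```

```text
t 22.02 tcp [ 0.5067 -0.1258  0.2264] rpy [ 1.5475e+02 -1.0000e-01 -8.5980e+01] q [  6.8  22.   -1.5  -1.1 -91.7  87.4] F [ 0.8  0.7 -0.5] op 0.0876
0 433.0
1 913.0
2 4977.0
M tilt fit [ 0.5138 -0.1254  0.0074 -0.0044] 0.422 spot [ 0.5123 -0.1252  0.016 ]
cs [0.52732714 0.26448409 0.12390983]
S fit [0.531  0.261  0.1252] 0.6285507678985596 -6.601105254441844e-05
preS rot [ 10.58 -40.79  20.09] 46.7 shift [-4.710e+01  3.571e+02 -3.000e-01] 360.2
[0.52088658 0.2614808  0.12263521]
```

Request:
carry_out(increments=[[2,-8,4,-8,40,20,0],[4,-15,7.5,-15,90,30,0],[5.5,-21,10.5,-22,140,35,0],[7,-27,13.5,-30,190,35,0],[8.5,-33,16.5,-37,240,30,0],[10,-38,19,-43,290,20,0],[10.6,-40.8,20,-47,335,10,0],[10.6,-40.8,20,-47,357,0,0],[10.6,-40.8,20,-47,357,0,0],[10.6,-40.8,20,-47,357,0,0]])

```text
clock: 23.78
tool_pos: [0.4572, 0.2314, 0.2206]
orientation: [-163.9, 0.0, -65.1]
force: [-0.5, 0.1, -0.5]
opening: 0.0874
```

```bash
python3 - <<'E'
from h import *
peg('S',np.array([.5278,.2646,.1242]),0,'small',.027,16,'w8')
E
```

```text
t 23.77 tcp [0.4572 0.2314 0.2206] rpy [-1.6393e+02  3.0000e-02 -6.5070e+01] q [ 54.8  -4.9 -36.9  11.3 -44.4  53. ] F [-0.5  0.1 -0.5] op 0.0874
wrist fit [0.5302 0.2659 0.1183] 0.027 along -0.006342382834150257 side 0.00017017927683802317
grasp rot [-0.09  0.07  0.13] 0.2 shift [ 63.9  30.5 -98. ] 120.9
g [0.5214 0.2616 0.1229]
```

View pics/w8.png

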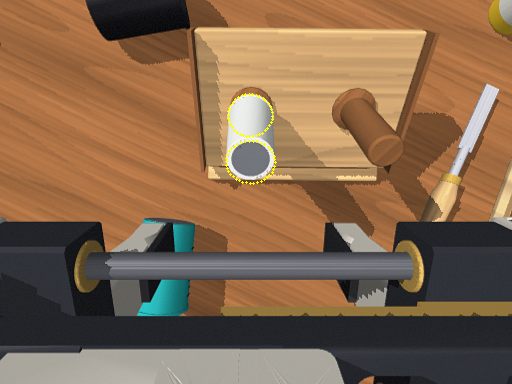

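The small cup matches the model (end at (251,160)). I use the same approach.

Request:
carry_out(increments=[[0,0,0,16,8,-24,0],[0,0,0,32,15.5,-49,0],[0,0,0,48,23,-73,0],[0,0,0,64,30.5,-98,0],[0,0,0,64,30.5,-98,0],[0,0,0,64,30.5,-98,1],[0,0,0,64,30.5,-98,1],[0,0,0,64,30.5,-98,1],[0,0,0,64,30.5,-98,1],[0,0,0,64,30.5,-98,1],[0,0,0,64,30.5,-98,1],[0,0,0,64,30.5,-98,1],[0,0,0,64,30.5,-98,1]])

```text
clock: 25.5
tool_pos: [0.5215, 0.2613, 0.1227]
orientation: [-163.9, -0.0, -65.1]
force: [4.8, -4.8, 1.3]
opening: 0.0392
```

Request:
carry_out(increments=[[0,0,0,-4,-2,6,1],[0,0,0,-10.5,-5,16,1],[0,0,0,-19,-8.8,28.7,1],[0,0,0,-27.5,-12.8,41.5,1],[0,0,0,-36,-16.7,54.5,1],[0,0,0,-44,-20.5,67,1],[0,0,0,-52,-24.2,79,1],[0,0,0,-52,-24.2,79,1]])

```text
clock: 26.5
tool_pos: [0.4689, 0.2383, 0.2029]
orientation: [-163.8, 0.1, -65.0]
force: [-0.4, 0.3, -0.8]
opening: 0.0397
```

```bash
python3 - <<'E'
from h import *
stat()
n=lean(25); o=ctrl.get_obs(); d=o['tool_pos']-np.array([.5215,.2613,.1227]); print(d@n)
cc=np.array([.5278,.2646,.1242])+n*(d@n)
for k in('scene','side'):
    s=ctrl.snapshot(k); m=om(s,['cup_small_centre','stock_small_centre'],cc)
    if m is not None:
        h=hullmask(s,cup_pts(cc,n,'S'))>.5; print(k,cv2.boundingRect(m.astype(np.uint8)),cv2.boundingRect(h.astype(np.uint8)),(m*h).sum()/m.sum())
for yx in(-21,69,-111):
    print(yx)
    for l in(.1,.003): place('S',cc,n,yx,l)
E
```

```text
t 26.5 tcp [0.4689 0.2383 0.2029] rpy [-1.638e+02  1.200e-01 -6.503e+01] q [ 53.9  -2.5 -37.4  11.6 -41.3  53.3] F [-0.4  0.3 -0.8] op 0.0397
0.098606412632457
scene (316, 156, 16, 34) (313, 155, 20, 35) 0.99756694
side (240, 120, 18, 19) (226, 107, 31, 31) 0.8780488
-21
S lift0.1 rot [ -9.06  35.04 -20.3 ] 41.5 shift [  43.4 -466.7  -35.6] 470.0
tcp tgt [ 0.5125 -0.2288  0.1655]
S lift0.003 rot [ -9.06  35.04 -20.3 ] 41.5 shift [  43.4 -466.7 -132.6] 487.1
tcp tgt [ 0.5125 -0.2288  0.0685]
69
S lift0.1 rot [-32.92  19.39  66.6 ] 76.8 shift [  50.3 -473.8  -35.6] 477.8
tcp tgt [ 0.5194 -0.2359  0.1655]
S lift0.003 rot [-32.92  19.39  66.6 ] 76.8 shift [  50.3 -473.8 -132.6] 494.6
tcp tgt [ 0.5194 -0.2359  0.0685]
-111
S lift0.1 rot [  21.37   36.28 -106.81] 114.8 shift [  50.5 -459.8  -35.6] 463.9
tcp tgt [ 0.5196 -0.2219  0.1655]
S lift0.003 rot [  21.37   36.28 -106.81] 114.8 shift [  50.5 -459.8 -132.6] 481.1
tcp tgt [ 0.5196 -0.2219  0.0685]
```

Request:
carry_out(increments=[[0,0,0,-8,-4,13,1],[0,0,0,-10,-6,40,1],[1.64,2.79,-8.22,-8,-25,65,1],[3.29,5.58,-16.4,-3,-60,75,1],[4.93,8.37,-24.6,3,-100,80,1],[6.58,11.2,-32.9,8,-140,80,1],[8.22,14,-41.1,14,-180,80,1],[9.86,16.7,-49.3,20,-220,80,1],[11.5,19.5,-57.5,26,-260,75,1],[13.2,22.3,-65.7,31,-300,70,1],[14.8,25.1,-73.9,36,-340,60,1],[16.4,27.9,-82.2,41,-380,45,1],[18.1,30.7,-90.4,45,-410,30,1],[19.7,33.5,-98.6,48,-435,10,1],[21.4,36.3,-106.8,50,-455,-10,1],[21.4,36.3,-106.8,50.5,-460,-35.6,1],[21.4,36.3,-106.8,50.5,-460,-35.6,1],[21.4,36.3,-106.8,50.5,-460,-35.6,1]])

```text
clock: 28.95
tool_pos: [0.5201, -0.2219, 0.1673]
orientation: [160.1, 0.1, -176.0]
force: [-0.0, -0.1, 0.5]
opening: 0.0393
```

```bash
python3 - <<'E'
from h import *
stat(); c=SPOT['S']+[0,0,.148]; a=[]
for k,(u,v) in dict(scene=(150,90),side=(220,200)).items():
    s=ctrl.snapshot(k); m=om(s,['cup_small_centre','stock_small_centre'],c)
    if m is not None:
        h=hullmask(s,cup_pts(c,[0,0,1],'S'))>.5; print(k,cv2.boundingRect(m.astype(np.uint8)),cv2.boundingRect(h.astype(np.uint8)),(m*h).sum()/m.sum())
    p=s['pixels'].copy()
    for q in proj(s,cup_pts(c,[0,0,1],'S')): cv2.circle(p,tuple(int(v) for v in np.round(q)),0,(0,0,255),-1)
    a.append(p[u:u+140,v:v+170])
cv2.imwrite('pics/c9.png',cv2.resize(np.hstack(a),None,fx=2.3,fy=2.3,interpolation=2))
E
```

```text
t 28.95 tcp [ 0.5201 -0.2219  0.1673] rpy [ 1.6011e+02  6.0000e-02 -1.7603e+02] q [-16.9  20.1  -3.1 -19.2 -74.9  27.3] F [-0.  -0.1  0.5] op 0.0393
scene (159, 178, 17, 29) (157, 174, 19, 32) 0.905303
side (263, 265, 22, 23) (263, 243, 21, 45) 0.95717883
```

Request:
carry_out(increments=[[0,0,0,0,0,-30,1],[0,0,0,0,0,-60,1],[0,0,0,-0.5,0,-85,1],[0,0,0,-0.5,0,-95,1],[0,0,0,-0.5,0,-98,1],[0,0,0,-0.5,0,-99.5,1],[0,0,0,-0.5,0,-99.5,1]])

```text
clock: 30.02
tool_pos: [0.5196, -0.2221, 0.0681]
orientation: [160.1, 0.1, -176.0]
force: [-2.1, 1.8, 5.1]
opening: 0.0394
```

Request:
carry_out(increments=[[0,0,0,0,0,-0.6,1],[0,0,0,0,0,-0.6,1],[0,0,0,0,0,0,1],[0,0,0,0,0,0,0.1],[0,0,0,0,0,0,0],[0,0,0,0,0,0,0],[0,0,0,0,0,0,0],[0,0,0,0,0,0,0],[0,0,0,0,0,0,0],[0,0,0,0,0,15,0],[0,0,0,0,0,40,0],[0,0,0,0,0,90,0],[0,0,0,-20,20,150,0],[0,0,0,-60,60,190,0],[0,0,0,-70,110,200,0],[0,0,0,-70,165,200,0],[0,0,0,-70,165,200,0]])

```text
clock: 32.15
tool_pos: [0.4487, -0.0543, 0.2688]
orientation: [160.1, 0.2, -175.9]
force: [0.1, -1.0, 0.7]
opening: 0.0877
```

```bash
python3 - <<'E'
from h import *
stat()
for k,l in(('S','small'),('M','medium'),('L','large')): standing(k,l)
a=[]
for k,(u,v) in dict(scene=(150,80),side=(200,210)).items():
    p=ctrl.snapshot(k)['pixels']; a.append(p[u:u+180,v:v+175])
cv2.imwrite('pics/c10.png',cv2.resize(np.hstack(a),None,fx=2.28,fy=2.28,interpolation=2))
E
```

```text
t 32.15 tcp [ 0.4487 -0.0543  0.2688] rpy [ 160.05    0.24 -175.85] q [ -0.4   2.3 -11.6 -20.3 -78.3   9.1] F [ 0.1 -1.   0.7] op 0.0877
0 384.0
1 657.0
S tilt fit [ 0.5201 -0.2304  0.0071  0.0051] 0.183 spot [ 0.5195 -0.2289  0.016 ]
0 388.0
1 873.0
2 4148.0
M tilt fit [ 0.5134 -0.1248  0.0023 -0.0089] 0.507 spot [ 0.5123 -0.1252  0.016 ]
0 683.0
1 1563.0
L tilt fit [ 0.5244 -0.3352 -0.0036 -0.0099] 0.139 spot [ 0.5267 -0.3326  0.016 ]
```

View pics/c10.png

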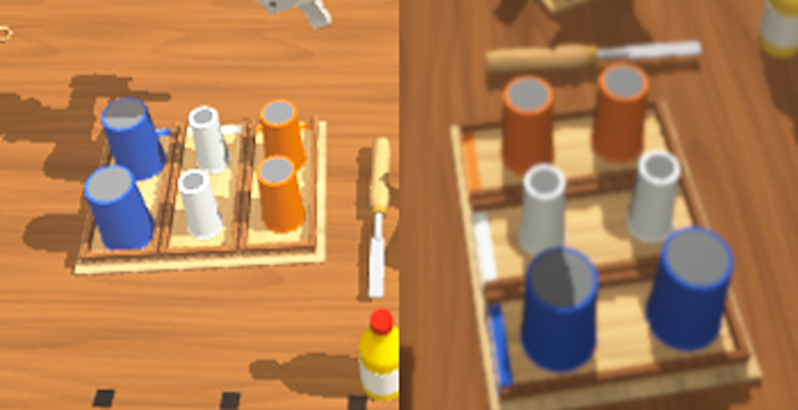

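The three new cups stand upright in their own rows, in front of the stock cups. The stock cups and the chisel look untouched, and the arm is clear.

```bash
python3 -c "
from plant import ctrl
print(ctrl.close_job())"
```

```text
the job is handed in; nothing more can be done
None
```

I took the large, medium and small cups off the peg one at a time, each by sliding it along its axis. Each now stands mouth down in its own row, in front of the cup already there, and the job was handed in at about 32 s of the 69 s allowed.

**Placement:** Fits to the last pictures put all three cups within about 4 mm of their spots and less than 1° from upright. The last picture shows the stock cups and the chisel looking undisturbed; I did not re-measure their positions. The highest wrist force I read was about 15 N, while pressing the medium cup onto its floor. Forces were only read at the end of each move.

**Checks that disagreed:**
- The first grasp, on the large cup, stopped 11 mm short because joint 3 reached its range limit. The grip still held, and I used a smaller tool tilt for the other two cups.
- The wrist-camera fit of the small cup on the peg was 6 mm off along its axis. I used the predicted position, which matched the picture.
- The final medium-cup fit had a high residual (0.5), probably because its outline in one view was poor. Its position agrees with the picture.

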